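# Hand over the checked jar through the one-way flap

### The arm

A 7-joint arm with a two-finger parallel gripper is mounted at the origin on the work surface. World frame = base frame: x ahead of the robot, y to its left, z up, the work surface at z = 0. Lengths are in m, angles in rad, forces in N, time in s.
With the tool pointing down it reaches from about 0.425 to 1.025 m from the base axis. Payload 3.6 kg.
Tool frame: the origin (TCP) lies on the centre line of the jaws, within the pads' length; the fingertips stand 25 mm ahead of it and the grasp point (between the pads) lies 6 mm ahead of it (r.tips_ahead is the distance from the TCP to the fingertips, in m); z points along the fingers, y is the direction in which the jaws open and shut (so a half turn about z gives the same grasp; the last joint's range is limited). The gripper opens to 85 mm and grips with 20 to 120 N. Pads are 22 mm wide; open, the fingers measure 114 mm over their backs; the gripper's body (76 mm by 85 mm) begins 54 mm behind the grasp point. The pads swing forward as they close: fully open they stand 13 mm farther back than shut.
Start: joints at [-1.397, 0.591, 0.048, 1.609, -0.033, 0.943, -0.034], TCP at [0.191, 0.699, 0.256] pointing down, gripper open.
Joint ranges: [-2.69, 2.69], [-0.47, 2.24], [-1.27, 1.36], [0.19, 2.51], [-1.53, 4.68], [0.08, 2.07], [-3.09, 3.09]. Speed limits (rad/s): [2.57, 2.57, 3.14, 3.14, 3.14, 3.14, 3.14].

### API

Orientations are given as a unit quaternion [w, x, y, z].
In Python, from bench import r, viewer, ticket, monitor gives the robot as it stands. Calls block until the motion is done:
- r.movep(position, orientation): joint-space move of the TCP to a pose.
- r.movel(position, max_speed=0.15, frame=None, force_limit=None): straight line of the TCP; frame=None keeps the orientation; max_speed is the mean speed in m/s. With force_limit (N) it stops when the force on the tool has changed by that much, and returns True; else False.
- r.movej(angles): joint-space move.
- r.gripper_to(opening): finger opening in m; the grip force is fixed at half the most; returns when the fingers have stopped.
- r.sleep(seconds).
- r.ik(position, orientation): joint angles nearest the present ones, or None.
- viewer.get_image(name): name is "side" or "top" or "wrist"; returns a dict with "frame" (384x512x3 uint8, red, green, blue), "K" (3x3 intrinsics, pixels), "R" (3x3) and "t" (3): a world point X has camera coordinates R X + t; the wrist camera has in their place "T_tool_cam" (4x4, takes a point from camera to tool coordinates, whose origin is the TCP and whose axes are the flange's). Camera axes: x right, y down, z forward; pixel columns grow to the right and rows downward; lengths in m; the calibration is good to about 2 mm. A picture is of the moment at which its call begins: read the wrist's pose just before it. There is no depth.
A pose or a line that the arm cannot do raises r.MotionError and nothing moves.
- ticket.close_job(): hands the job in, once; it reports no verdict.
Readings, each from a call of its own:
- monitor.current_time(): time.
- monitor.current_joint_positions(): joint angles.
- monitor.current_dq(): joint speeds.
- monitor.current_joint_efforts(): joint torques, N m.
- monitor.current_tcp_pos(): TCP position.
- monitor.current_eef_rot(): TCP orientation.
- monitor.current_ft_force(): force on the tool from outside, world axes, zero at the start.
- monitor.current_moment(): the same for the moment, N m.
- monitor.current_width(): finger opening in m.
Only numpy, scipy, OpenCV 4.12 (cv2) and the standard library are available. Lean on these libraries where they do the work, as an engineer would, in place of code of your own. Each camera call takes 0.05 s, during which the arm holds its last target. There are 200 camera calls.

### The job

Take the amber jar with the red cap, stand it on the white plate in front of the orange flap of the hand-over lane, and push it along the lane floor through the flap, upright, until it is far enough inside for the flap to spring fully shut behind it. Do not put it in over the top, and leave the amber jar with the blue cap where it stands.

Things in the scene. Friction and masses are not known exactly. Their poses are not given: they have to be found in the camera images.
- red_jar: the jar to hand over: amber, paper band, RED cap, 110 to 210 g, loose. Body 46 mm in diameter, 46 mm high; cap 36 mm wide, 49 to 66 mm up (66 tall in all). Origin: centre of its underside, z up. Stands on the bench on either side of the lane. Bystanders of like size (at most 66 mm tall), at least 40 mm clear of it: blue-capped jar, white jar with red cap, beaker
- blue_jar: bystander: the same amber jar with a BLUE cap, same sizes and origin; to be left where it stands
- hatch: fixed hand-over lane, open on top. Origin: on its white floor (4 mm above the bench), mid-lane, in the shut flap's plane; +x along the lane into the bay, z up. In mm: floor x -130 to 200, 100 wide; no walls before x -15; then blue walls 40 high to x 200, inner faces y +-40, 8 thick (in each a post at x 0: 50 high, 12 thick); 12 high lip at x 194 to 200
- flap (a joint): orange upright flap across the lane, top 41 mm above the floor, 4 mm thick, hinged upright at lane x 0, y -36 mm; free end 72 mm from the hinge. 0 = shut; grows as it swings inwards (+x) to a stop at 1.5 rad; cannot swing outwards. Light spring (under 2 N) shuts it in 0.5 s. A mid-lane jar is clear of its swing with its axis 90 to 165 mm past x 0
Not all that is in view belongs to the job. What is shaped like the red_jar but green is not meant.

How it is judged:
By the outcome, as a careful person would: the job done as asked, in the order asked, and still so for the second after the job is handed in, with the robot touching nothing.
It also fails if it takes over 54 s, if anything falls off the work surface, if the arm or the gripper's body presses on something with over 40 N, if the wrist force passes 120 N, or if a joint passes its speed limit or range.

## Working session

There is one attempt and no reset: what is moved stays moved. The work goes in short steps, each a Python script; the robot and the scene stay as the last script left them, time stands still between calls to the robot, and variables do not carry over. Pictures are saved under pics/ and viewed, about 8 in all and at most 12, crops included, and the job is handed in when it is done.

```bash
mkdir -p pics; ls; python3 - <<'E'
from bench import r, viewer, monitor
import cv2, numpy as np
for n in ("top","side"):
    d=viewer.get_image(n); cv2.imwrite(f"pics/{n}0.png",d["frame"][:,:,::-1])
    np.savez(f"{n}.npz",**{k:d[k] for k in("K","R","t")}); print(n,d["K"].tolist(),d["R"].round(4).tolist(),d["t"])
d=viewer.get_image("wrist");print(d["K"].tolist(),d["T_tool_cam"])
print(monitor.current_time(),monitor.current_tcp_pos(),monitor.current_eef_rot(),monitor.current_ft_force())
E
python3 -c "
import cv2
for n in('top','side'):cv2.imwrite(f'pics/{n}0b.png',cv2.resize(cv2.imread(f'pics/{n}0.png'),(800,600),interpolation=cv2.INTER_CUBIC))"
```

```text
pics
top [[369.6635959829571, 0.0, 260.03493819275394], [0.0, 369.6635959829571, 191.86942025346494], [0.0, 0.0, 1.0]] [[-0.0171, -0.9997, -0.015], [-0.9944, 0.0186, -0.1041], [0.1043, 0.0131, -0.9945]] [0.02153664 0.48916069 0.72299497]
side [[453.1252491207001, 0.0, 256.5200319967615], [0.0, 453.1252491207001, 194.55026573305753], [0.0, 0.0, 1.0]] [[0.7469, -0.6649, -0.0012], [-0.4502, -0.5044, -0.7368], [0.4893, 0.5508, -0.6761]] [-0.35576835  0.2593037   0.89173818]
[[298.5199491003798, 0.0, 253.49464660620924], [0.0, 298.5199491003798, 191.23601606648748], [0.0, 0.0, 1.0]] [[-8.16940991e-04 -9.65214202e-01 -2.61459132e-01  6.49581479e-02]
 [ 9.99999514e-01 -6.44196831e-04 -7.46398347e-04  4.13019057e-04]
 [ 5.52003140e-04 -2.61459615e-01  9.65214259e-01 -1.18196784e-01]
 [ 0.00000000e+00  0.00000000e+00  0.00000000e+00  1.00000000e+00]]
0.15 [0.19096124 0.69878038 0.25538367] [-7.65226186e-05  1.32973908e-01  9.91119143e-01 -8.82080135e-04] [ 0.87213476 -0.49979544 -0.90545228]
```

View pics/top0b.png

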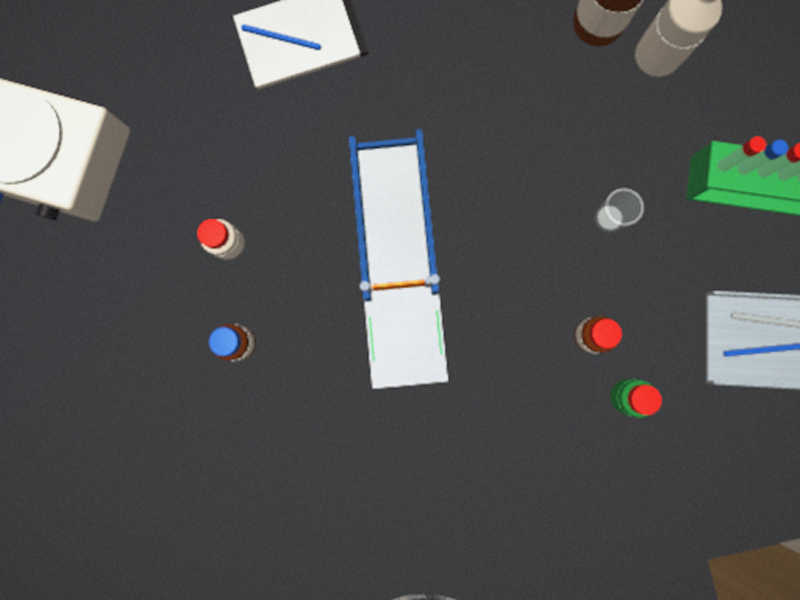

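View pics/side0b.png

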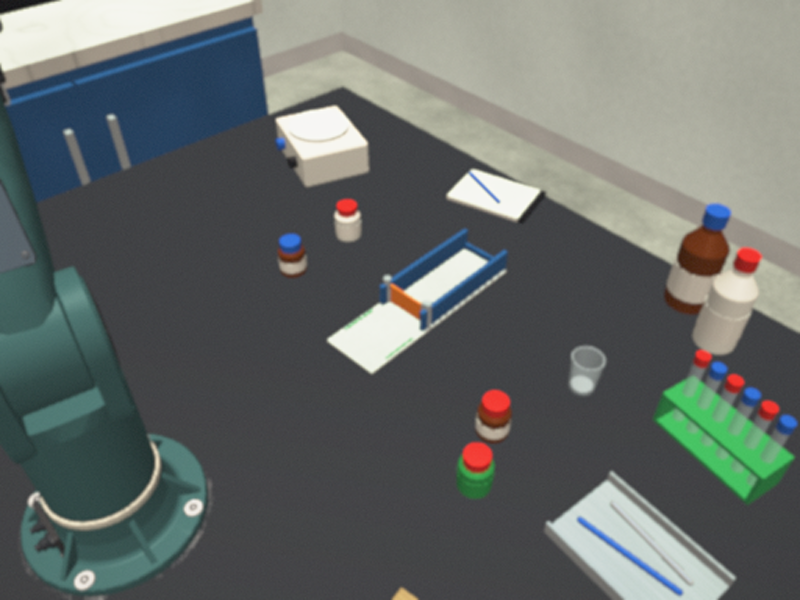

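The top view (800x600) shows the red-capped amber jar with its cap at (606,334), the green one at (645,400), and the blue cap at (224,341). The lane's front floor corners are at (372,388) and (448,381), and the flap runs (372,287)–(426,283) with the posts at (365,287) and (433,280). In the side view the red jar's cap is at (496,401), and the front floor corners are at (328,340) and (373,373). Next I triangulate these points.

```bash
cat > h.py <<'E'
import numpy as np, cv2
C={n:dict(np.load(n+".npz")) for n in("top","side")}
px=lambda p:(np.array(p,float)+.5)*.64-.5     # 800x600 view -> image pixels
def P(c):return c["K"]@np.c_[c["R"],c["t"]]
def tri(a,b):
    X=cv2.triangulatePoints(P(C["top"]),P(C["side"]),px(a),px(b)).ravel();X=X[:3]/X[3]
    e=[np.linalg.norm((q:=P(C[n])@np.r_[X,1])[:2]/q[2]-px(p)) for n,p in(("top",a),("side",b))]
    return X.round(4),np.round(e,1)
def onz(c,uv,z):
    d=c["R"].T@np.linalg.solve(c["K"],np.r_[uv,1]);o=-c["R"].T@c["t"];return (o+d*(z-o[2])/d[2])
E
python3 - <<'E'
from h import *
for n,a,b in(("redcap",(606,334),(496,401)),("greencap",(645,400),(477,456)),("bluecap",(224,341),(290,241)),
 ("floorL",(372,388),(328,340)),("floorR",(448,381),(373,373)),("postL",(365,286),(387,280)),("postR",(433,279),(427,309))):print(n,*tri(a,b))
for n,p,z in(("fL",(372,388),.004),("fR",(448,381),.004),("wall far L",(352,138),.044),("wall far R",(419,131),.044),("wallnearL",(367,300),.044),("wallnearR",(435,293),.044),("flapL",(372,287),.045),("flapR",(426,283),.045),("red cap",(606,334),.066)):print(n,onz(C["top"],px(p),z).round(4))
E
```

```text
redcap [ 0.4399 -0.2291  0.0663] [0.3 0.2]
greencap [ 0.3597 -0.272   0.0639] [0.1 0.1]
bluecap [0.4381 0.2369 0.0664] [0.6 0.3]
floorL [0.3767 0.0602 0.0047] [0.2 0.1]
floorR [ 0.3844 -0.0398  0.0053] [0.3 0.2]
postL [0.5046 0.0649 0.0522] [0.5 0.3]
postR [ 0.513  -0.0207  0.0428] [0.6 0.3]
fL [0.3764 0.0605 0.004 ]
fR [ 0.3839 -0.0395  0.004 ]
wall far L [0.7014 0.0801 0.044 ]
wall far R [ 0.7089 -0.0075  0.044 ]
wallnearL [0.4886 0.0626 0.044 ]
wallnearR [ 0.4959 -0.0236  0.044 ]
flapL [0.5049 0.056  0.045 ]
flapR [ 0.5087 -0.0124  0.045 ]
red cap [ 0.4394 -0.2288  0.066 ]
```

The fits agree: the red jar is at (0.4395,-0.229) with its cap top at 66 mm. The lane origin is about (0.509,0.021) with yaw about 0.078, and its floor measures 4–5 mm. I'll go above the jar and take one close look.

```bash
cat >> h.py <<'E'
from scipy.spatial.transform import Rotation as Rn
O=np.array([.5085,.021]);YAW=.078;U=np.array([np.cos(YAW),np.sin(YAW)]);V=np.array([-U[1],U[0]])
def lane(x,y=0):return O+x*U+y*V
def down(a,s=1):  # tool z down, jaws (tool y) at world angle a
    y=s*np.array([np.cos(a),np.sin(a),0]);z=np.array([0,0,-1.]);M=np.c_[np.cross(y,z),y,z]
    q=Rn.from_matrix(M).as_quat();return np.r_[q[3],q[:3]]
Q=down(YAW)
def tocam(d,pos,q,X):
    Rw=Rn.from_quat(np.r_[q[1:],q[0]]).as_matrix();T=d["T_tool_cam"]
    c=T[:3,:3].T@(Rw.T@(np.array(X)-pos)-T[:3,3]);p=d["K"]@c;return p[:2]/p[2]
E
python3 - <<'E'
from h import *
from bench import r,viewer,monitor
jar=[.4395,-.229]
for s in(1,-1):
  for p in([*jar,.2],[*jar,.074],[*lane(-65),.2],[*lane(-65),.078],[*lane(128),.078],[*lane(128),.25]):print(s,None if (j:=r.ik(p,down(YAW,s))) is None else np.round(j,2))
r.movep([*jar,.24],Q);r.gripper_to(.06);r.movel([*jar,.16],max_speed=.15)
pos,q=monitor.current_tcp_pos(),monitor.current_eef_rot()
d=viewer.get_image("wrist");cv2.imwrite("pics/w1.png",cv2.resize(d["frame"][:,:,::-1],(800,600),interpolation=cv2.INTER_CUBIC))
print(pos,monitor.current_time(),"exp cap top (800 view)",(tocam(d,pos,q,[*jar,.066])+.5)/.64-.5)
E
```

```text
1 [-0.06  0.45  0.6   2.19 -0.43  0.62  0.93]
1 [ 0.41  0.62 -0.03  2.23  0.06  0.29  0.41]
1 None
1 None
1 None
1 None
-1 [-0.39  0.71  1.19  2.2  -0.91  0.87 -1.69]
-1 [ 0.82  0.68 -0.58  2.22  0.85  0.48  2.77]
-1 None
-1 None
-1 None
-1 None
[ 0.43968688 -0.22944865  0.1602692 ] 4.6083 exp cap top (800 view) [393.71150455 315.09743229]
```

View pics/w1.png

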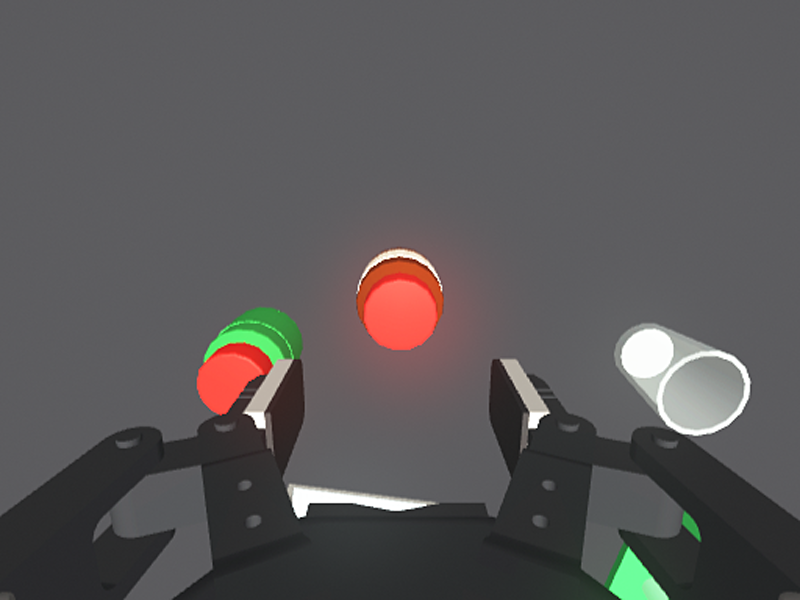

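The close view shows the amber jar's cap at (400,313) against a predicted (394,315), so the jar is about 2 mm further along x. The green jar (235,380) and the beaker (690,385) are clear of the jaws. The lane IK returned None because I passed mm as m, so I'll recheck it before grasping.

```bash
python3 - <<'E'
from h import *
from bench import r,viewer,monitor
pts=([*lane(-.065),.2],[*lane(-.065),.078],[*lane(.128),.078],[*lane(.128),.25])
S=[r.ik(p,Q) for p in pts]
for j in S:print(None if j is None else np.round(j,2))
assert all(j is not None for j in S)
jar=[.4415,-.229]
r.movel([*jar,.16],max_speed=.1)
print("hit",r.movel([*jar,.0735],max_speed=.08,force_limit=8), monitor.current_tcp_pos(),monitor.current_ft_force())
r.gripper_to(.02);print("w",monitor.current_width())
r.movel([*jar,.18],max_speed=.12);print("w",monitor.current_width(),monitor.current_ft_force())
r.movep([*lane(-.065),.18],Q)
pos,q=monitor.current_tcp_pos(),monitor.current_eef_rot()
d=viewer.get_image("wrist");cv2.imwrite("pics/w2.png",cv2.resize(d["frame"][:,:,::-1],(800,600),interpolation=cv2.INTER_CUBIC))
print(pos,monitor.current_time(),monitor.current_width())
for n,x,y,z in(("frontL",-.13,.05,.004),("frontR",-.13,-.05,.004),("wallL near",-.015,.04,.044),("wallR near",-.015,-.04,.044)):print(n,(tocam(d,pos,q,[*lane(x,y),z])+.5)/.64-.5)
E
```

```text
[-0.67  0.41  0.69  2.29 -0.49  0.58  0.48]
[-0.39  0.62  0.34  2.36 -0.79  0.28  0.74]
[-0.46  0.78  0.51  1.93 -0.66  0.6   0.57]
[-0.6   0.59  0.73  1.84 -0.49  0.9   0.43]
hit False [ 0.44173237 -0.22915757  0.07385623] [-0.17546389 -0.4318106   0.16251813]
w 0.03376329931781709
w 0.03338293856056559 [ 0.5560517   0.74968112 -1.71938137]
[0.44408114 0.01462913 0.1800298 ] 8.5 0.033849465702337746
frontL [288.37378349 197.17841008]
frontR [297.78159714 349.03015973]
wallL near [486.12023332 219.45258122]
wallR near [479.52996779 357.57386928]
```

View pics/w2.png

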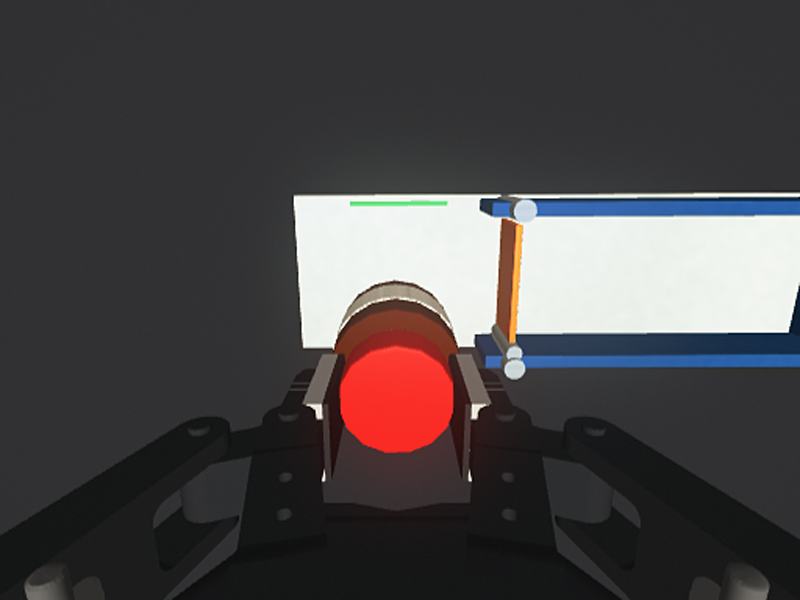

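The jar is held by its cap (397,398) over the plate. The plate's front corners appear at (294,195) and (302,348), against predicted (288,197) and (298,349), so the error is about 3 mm along the lane and about 1 mm across. I'll set it down, let go, and check from the side.

```bash
python3 - <<'E'
from h import *
from bench import r,viewer,monitor
r.movel([*lane(-.065),.095],max_speed=.12)
f0=monitor.current_ft_force()
print("hit",r.movel([*lane(-.065),.0765],max_speed=.02,force_limit=4), monitor.current_tcp_pos(),monitor.current_ft_force()-f0)
r.gripper_to(.055);r.sleep(.3)
p=monitor.current_tcp_pos()
d=viewer.get_image("side");f=d["frame"][140:260,180:340,::-1];cv2.imwrite("pics/s3.png",cv2.resize(f,(800,600),interpolation=cv2.INTER_CUBIC))
print(p,monitor.current_time(),monitor.current_width())
E
```

```text
hit True [0.44354783 0.01590607 0.07824906] [-0.62429418  0.49680814  6.34866186]
[0.44298248 0.01609513 0.0778805 ] 10.8333 0.054979413499583976
```

View pics/s3.png

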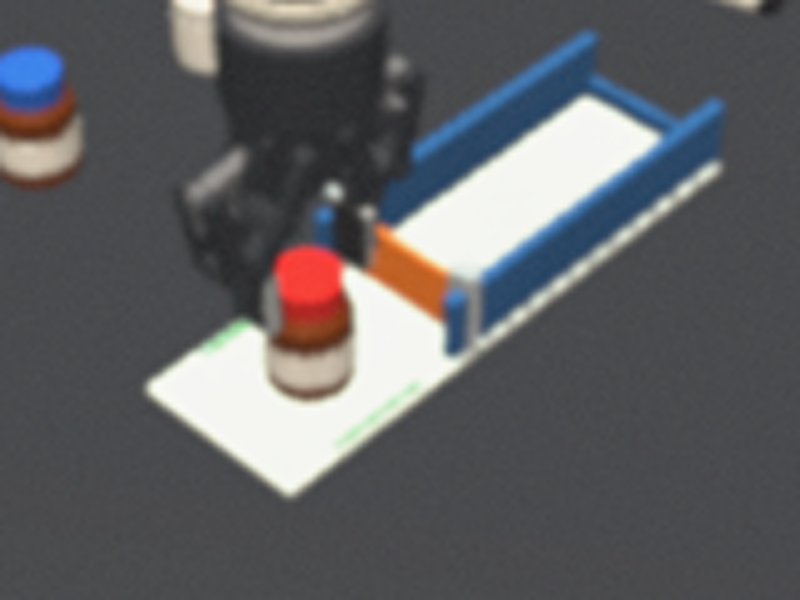

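The jar stands upright on the plate at (310,325) in the crop, between the green marks, with the flap shut ahead of it. I'll re-grip the cap, with the fingertips staying above flap height, and push it along the floor.

```bash
python3 - <<'E'
from h import *
from bench import r,viewer,monitor
r.gripper_to(.02);p=monitor.current_tcp_pos();f0=monitor.current_ft_force();print("w",monitor.current_width(),p,f0)
z=.0779
for x in(-.02,.03,.08,.13):
    h=r.movel([*lane(x),z],max_speed=.06,force_limit=15)
    print(x,h,monitor.current_tcp_pos().round(4),(monitor.current_ft_force()-f0).round(1),monitor.current_width())
    if h:break
d=viewer.get_image("side");f=d["frame"][120:240,200:360,::-1];cv2.imwrite("pics/s4.png",cv2.resize(f,(800,600),interpolation=cv2.INTER_CUBIC))
print(monitor.current_time())
E
```

```text
w 0.03399650769562829 [0.44304186 0.0160984  0.07827556] [-0.16296725 -0.29396569  4.75228773]
-0.02 True [0.4436 0.0161 0.0784] [-0.9  0.6  0.9] 0.03378120621063713
11.4917
```

View pics/s4.png

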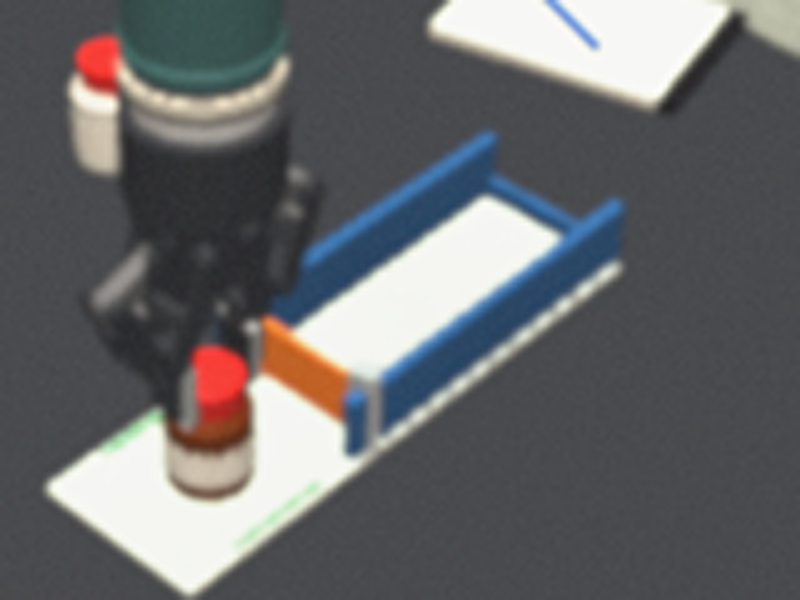

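It stopped right at the start. The jar is still upright at (210,420) in the crop, and the flap is shut. The residual force is under 1.5 N, so it was a starting transient, partly because I was pressing down about 0.4 mm. I'll continue slightly higher in short steps.

```bash
python3 - <<'E'
from h import *
from bench import r,viewer,monitor
z=.0785
for x in(-.055,-.03,0,.03,.06,.09,.13):
    h=r.movel([*lane(x),z],max_speed=.05,force_limit=30)
    print(x,h,monitor.current_tcp_pos().round(4),monitor.current_ft_force().round(1),round(monitor.current_width(),4))
    if h:break
d=viewer.get_image("side");f=d["frame"][120:240,200:360,::-1];cv2.imwrite("pics/s5.png",cv2.resize(f,(800,600),interpolation=cv2.INTER_CUBIC))
print(monitor.current_time())
E
```

```text
-0.055 False [0.4542 0.0167 0.0785] [ 0.4 -0.4 -1. ] 0.0336
-0.03 False [0.4787 0.0187 0.0785] [-1.4 -0.6  1.5] 0.0336
0 False [0.5036 0.0211 0.0786] [-7.5  0.1 11.9] 0.034
0.03 False [0.5345 0.024  0.0786] [-7.4  0.8 11.6] 0.0339
0.06 False [0.5669 0.0263 0.0786] [-3.   1.4  6.3] 0.0338
0.09 False [0.5989 0.0285 0.0785] [0.2 1.5 3.1] 0.0341
0.13 False [0.637  0.0301 0.0786] [-3.  -0.3  4.5] 0.034
16.5
```

View pics/s5.png

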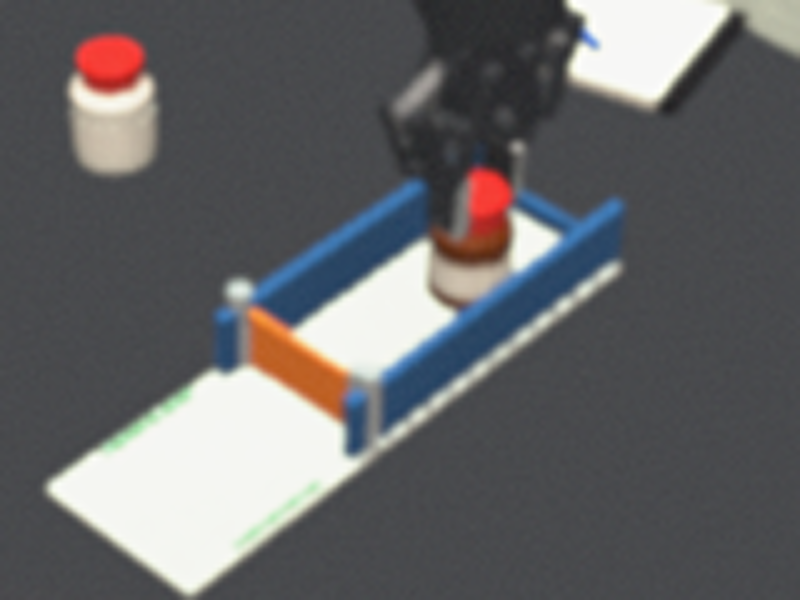

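The jar is inside the bay at (470,240) in the crop, upright, and the flap is already shut. I'll release, rise straight up, and check.

```bash
python3 - <<'E'
from h import *
from bench import r,viewer,monitor
r.gripper_to(.055);r.sleep(.2)
p=monitor.current_tcp_pos()
r.movel([*p[:2],.26],max_speed=.12)
r.movep([.35,.45,.30],down(.9));r.sleep(.8)
t=viewer.get_image("top")["frame"];s=viewer.get_image("side")["frame"]
a=cv2.resize(t[60:270,100:440,::-1],(480,300),interpolation=cv2.INTER_CUBIC);b=cv2.resize(s[110:320,160:420,::-1],(371,300),interpolation=cv2.INTER_CUBIC)
cv2.imwrite("pics/f6.png",np.vstack([np.pad(a,((0,0),(0,0),(0,0))),np.pad(b,((0,0),(0,109),(0,0)))]))
print(monitor.current_time(),monitor.current_ft_force())
E
```

```text
21.4583 [0.56881466 0.76095794 0.25881582]
```

View pics/f6.png

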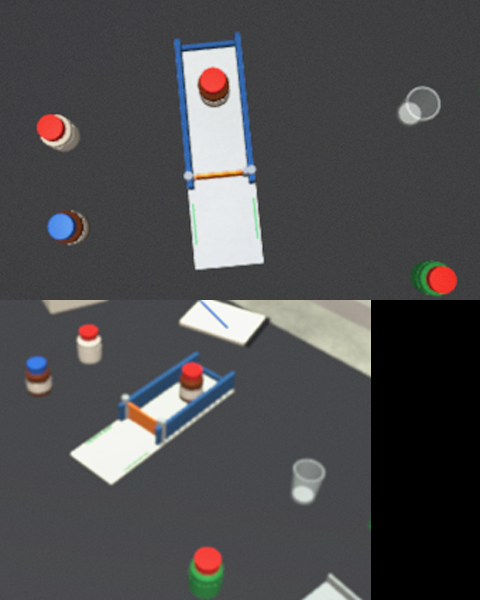

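Both views show the jar upright mid-lane, at (213,85) in the top crop and (191,382) in the side crop. The flap is straight across and shut, and the blue jar and other bystanders look unmoved. The arm is clear, so I'm handing in.

```bash
python3 -c "
from bench import ticket
print(ticket.close_job())"
```

```text
the job is handed in; nothing more can be done
None
```

The amber jar with the red cap is in the hand-over bay, upright, with the flap shut behind it, and I handed the job in after about 21.5 s of the 54 s allowed.

- **What I did:** I picked the jar up by its cap, stood it on the white plate and let go. I then took the cap again and slid the jar along the lane floor through the flap to about 130 mm past it. I released it there and moved the arm clear.
- **Held, not pushed from behind:** the jar was gripped by its cap for the whole slide, to keep it upright.
- **Last checks:** the final top and side pictures show the jar standing mid-lane and the flap fully shut. The blue-capped jar and the other bystanders look unmoved by eye; I did not re-measure them.
- **What disagreed:** the first push stopped at once on its 15 N force limit, from a brief starting force. I continued with the tool 0.6 mm higher and a 30 N limit; the largest force I read on the tool was about 14 N. The wrist camera differed from the fixed cameras by about 3 mm along the lane, which was harmless.

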